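# Load the flanged bush into the gated checking nest

## Robot

A 7-joint arm with a two-finger parallel gripper is mounted at the origin on a cart in front of the work surface, level with it; the furniture and walls round the work are solid. World frame = base frame: x ahead of the robot, y to its left, z up, the work surface at z = 0. Lengths are in m, angles in rad, forces in N, time in s.
With the tool pointing down it reaches from about 0.425 to 0.95 m from the base axis. Payload 4.7 kg.
Tool frame: the origin (TCP) lies on the centre line of the jaws, within the pads' length; the fingertips stand 11 mm ahead of it and the grasp point (between the pads) lies 8 mm behind it; z points along the fingers, y is the line along which they close (so a half turn about z gives the same grasp; the last joint's range is limited). The gripper opens to 85 mm and grips with 20 to 120 N. Pads are 22 mm wide; open, the fingers measure 114 mm over their backs; the gripper's body (76 mm by 85 mm) begins 54 mm behind the grasp point. The pads swing forward as they close: fully open they stand 13 mm farther back than shut.
Start: joints at [1.142, 0.469, -0.049, 1.532, 0.024, 1.141, -0.082], TCP at [0.263, -0.622, 0.242] pointing down, gripper open.
Joint ranges: [-2.59, 2.59], [-0.33, 1.99], [-1.39, 1.29], [0.1, 2.45], [-1.04, 4.18], [0.21, 1.99], [-2.66, 2.66]. Speed limits (rad/s): [2.57, 2.57, 3.14, 3.14, 3.14, 3.14, 3.14].

## Interface

Orientations are given as a unit quaternion [x, y, z, w].
In Python, from bench import r gives the robot as it stands.
- The arm moves only by the tool servo_tool, never from a script. Its argument "deltas" is a list of rows, each an object of numbers: "grip": the opening in per cent of the stroke, from 0 (shut) to 100 (fully open); "dx", "dy", "dz": the shift along the tool's x, y, z normalised to -1 to 1, where 1 is 0.03 m; "spin": the turn about the tool's z normalised to -1 to 1, where 1 is 0.1 rad. In form: [{"grip": .., "dx": .., "dy": .., "dz": .., "spin": ..}, ...]. A call has 1 to 20 rows; each row shifts and turns the commanded pose from where the row before left it, along the tool's axes as they then stand; what a row does not reach is not made up. A row lasts 1/12 s, in which the tool goes at most 41.7 mm and 7.16 degrees, less where a joint would pass 70% of its speed; a pose out of reach is approached as far as the arm can. A call with a number of a shift or a turn outside -1 to 1 is refused whole. A call with a gripper value outside its range is refused whole. The fingers move at their own pace and stop on an object; "newtons" is the grip in N (left out, the last holds). Time passes only in rows, so rows that do not move let the fingers close. It gives the time, the measured TCP pose, the force, the opening and the grip force at its end, in the units of the state.
- r.get_state(): the state, without advancing time (a new reading comes with each control period).
- r.grab_frame(name): name is "side" or "top"; returns the picture (400x640x3 uint8, red, green, blue); there is no depth.
- r.get_calibration(name): a dict with "K" (3x3 intrinsics, pixels), "camera_from_world" (4x4, takes a point from world to camera coordinates). Camera axes: x right, y down, z forward; pixel columns grow to the right and rows downward; lengths in m; the calibration is good to about 2 mm. A picture is of the moment at which its call begins. get_calibration takes no time and is no camera call.
- r.hand_in(): hands the job in; it is judged then, once.
Trained networks look in the newest picture that a camera, given by its name, has taken for a name from the list of things; names that differ only in an ending like _2 or _b are one class to them, and where a whole thing is asked for, a point or a joint stands for the part that bears it (a point fixed in the world has none). Each returns a list of dicts, best first, with "confidence" (0 to 1); they miss things now and then, are a little off and sometimes report something else, mostly with a low value. They report only what shows in the picture. A call takes as long as a camera call. They do not tell look-alikes from the thing itself.
- r.spot_in(camera, name): "point" ([column, row] in pixels, amid what is visible of it).
- r.cut_out(camera, name): "region" (400x640 bool, what is visible of it) and "point" ([column, row] in pixels, amid what is visible of it).
The state is a dict: "time_s": time; "qpos": joint angles; "qd": joint speeds; "tau": joint torques, N m; "tool_pos": TCP position; "tcp_rot": TCP orientation; "contact_force": force on the tool from outside, world axes, zero at the start; "ft_torque": the same for the moment, N m; "opening": opening from 0.0 (shut) to 1.0 (fully open); "finger_force": force on a finger pad.
Only numpy, scipy, OpenCV 4.12 (cv2) and the standard library are available. Lean on these libraries where they do the work, as an engineer would, in place of code of your own. Each camera call takes 0.05 s, during which the arm holds its last target. There are 200 camera calls.

## Task

Load the flanged bronze bush into the checking nest: slide the nest's gate fully open by its knob, set the bush down upright, flange down, in the square pocket, and slide the gate fully home over it again. Leave everything released.

Things in the scene. Friction and masses are not known exactly. Their poses are not given: they have to be found in the camera images.
- bronze_bush: Flanged bronze bush standing on the bench, flange down: flange 47 mm across and 13 mm high, above it a round hollow neck 32 mm across, 32 mm total height; 0.14 kg. Origin: centre of its underside; z up along the bore. A plain ring, a bigger grooved ring and a plain pin stand 10 cm or more from it; they are not wanted.
- nest_seat (a point): Centre of the pocket floor, 10 mm above the bench, in the fixed nest. Pocket 67 x 67 mm inside; rim 10 mm high, 6 mm thick. Axes are the nest's: z up, +y the way the gate slides open; the nest reaches 48 mm to -y, 138 mm to +y, 75 mm to each side (x). Rails along y stand 61 to 75 mm to each side, up to 50 mm above this point.
- gate_knob (a point): Grip point on the axis of the gate's black round knob, 10 mm below its top; knob 22 mm across (18 mm at the foot), 34 mm tall. The gate is a flat plate 60 mm along the nest's y, 140 mm along x, 6 mm thick; its top is 24 mm below this point, its underside 39 mm above the pocket floor. Closed, the knob is straight above the pocket centre. Axes as the nest's.
- gate (a joint): Gate position in m: 0 fully closed (over the pocket), 0.10 fully open (100 mm to the nest's +y). It stays where it is left; about 1.5 N of friction, no spring; end stops at both ends.
There are look-alikes about, which are no part of the job. Of the things shaped like the bronze_bush, the bronze one is meant.

How it is judged:
By the outcome, as a careful person would: the job done as asked, in the order asked, and still so for the second after the job is handed in, with the robot touching nothing.
It also fails if it takes over 64 s, if anything falls off the work surface, if the arm or the gripper's body presses on something with over 40 N, if the wrist force passes 120 N, or if a joint passes its speed limit or range.

## Working session

There is one attempt and no reset: what is moved stays moved. The work goes in short steps, Python scripts to look and compute and a tool call to move; the robot and the scene stay as the last step left them, time stands still between calls to the robot, and variables do not carry over. Pictures are saved under pics/ and viewed, at most 10 in all, crops included, and the job is handed in when it is done.

Besides the shell and the picture viewer there is one more tool, called after ">>>" as name(argument=value, ...) on one line, values as JSON. servo_tool: Moves the arm, as the interface text tells. Its arguments: {"type":"object","properties":{"deltas":{"type":"array","items":{"type":"object","properties":{"grip":{"type":"number"},"dx":{"type":"number"},"dy":{"type":"number"},"dz":{"type":"number"},"spin":{"type":"number"}}}},"newtons":{"type":"number"}},"required":["deltas"]}

```bash
mkdir -p pics
cat > h.py <<'E'
from bench import r
import numpy as np, cv2
def cal(c):
    k=r.get_calibration(c); return np.array(k["K"]),np.array(k["camera_from_world"])
def ray(c,p,z):
    K,T=cal(c); R=T[:3,:3]; o=-R.T@T[:3,3]; d=R.T@np.linalg.solve(K,[p[0],p[1],1]); return o+d*(z-o[2])/d[2]
def proj(c,X):
    K,T=cal(c); q=K@(T[:3,:3]@np.array(X)+T[:3,3]); return q[:2]/q[2]
def save(c,n):
    im=r.grab_frame(c); cv2.imwrite(f"pics/{n}.png",np.array(im)[:,:,::-1]); return np.array(im)
E
python3 - <<'E'
from h import *
a=save("top","t0");b=save("side","s0")
cv2.imwrite("pics/both.png",np.vstack([a,b])[:,:,::-1][:, :])
for c in("top","side"):
    K,T=cal(c);print(c,-T[:3,:3].T@T[:3,3],K[0,0],T[2,:3])
    for n in("bronze_bush","gate_knob","gate","nest_seat"):
        try:
            for d in r.spot_in(c,n)[:4]: print(n,np.round(d["point"]),round(d["confidence"],2), np.round(ray(c,d["point"],.016 if n=="bronze_bush" else .08),3))
        except Exception as e: print(n,e)
s=r.get_state();print(s["tool_pos"],s["tcp_rot"],s["time_s"],s["opening"])
E
```

```text
top [ 0.34865669 -0.10824276  0.93103267] 434.90547001873085 [ 0.20671304  0.02844447 -0.97798805]
bronze_bush [358. 188.] 0.81 [ 0.579 -0.156  0.016]
bronze_bush [321. 167.] 0.63 [ 0.612 -0.07   0.016]
gate_knob [255. 187.] 0.67 [0.531 0.053 0.08 ]
gate [257. 186.] 0.87 [0.534 0.049 0.08 ]
nest_seat [241. 183.] 0.72 [0.535 0.082 0.08 ]
side [0.20839931 0.51954777 0.61004895] 405.4464497012667 [ 0.35047803 -0.70690588 -0.61436896]
bronze_bush [302. 203.] 0.87 [ 0.569 -0.143  0.016]
bronze_bush [270. 219.] 0.61 [ 0.606 -0.058  0.016]
gate_knob [267. 251.] 0.73 [0.521 0.084 0.08 ]
gate [267. 248.] 0.56 [0.526 0.075 0.08 ]
nest_seat [252. 278.] 0.9 [0.511 0.15  0.08 ]
[ 0.26279047 -0.6217228   0.24228113] [ 9.80082288e-01  1.98591809e-01  2.51887408e-05 -2.20748455e-05] 0.5 1.004374947249414
```

View pics/t0.png

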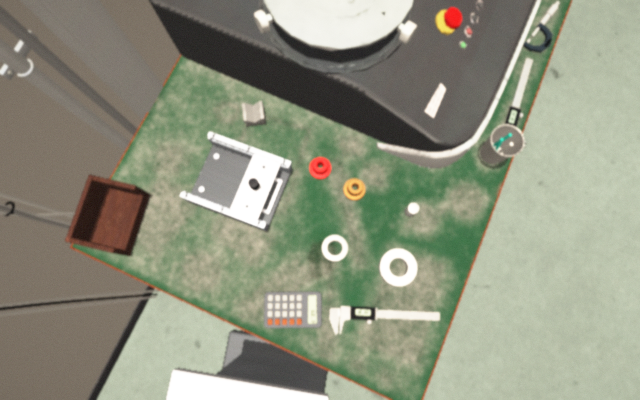

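View pics/s0.png

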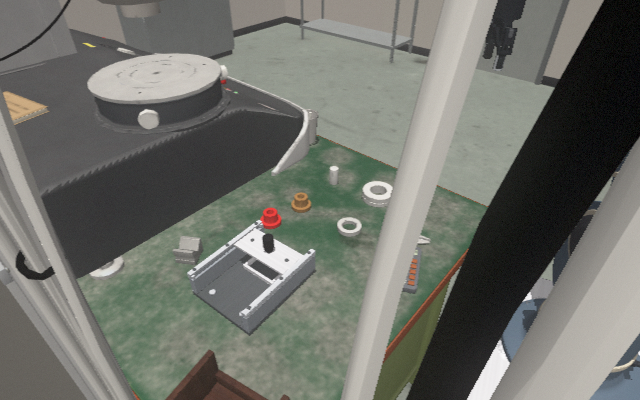

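The top view shows bronze at (354,188), with a red look-alike at (321,167), a plain ring at (335,248), a grooved ring at (398,267) and a pin at (413,208). The gate knob is near (255,184). I choose the bronze one. Next is a close crop to check that choice and the nest.

Run:
```python
from h import *
a=cv2.imread("pics/t0.png")[120:240,170:380];b=cv2.imread("pics/s0.png")[180:340,180:330]
a=cv2.resize(a,None,fx=3.8,fy=3.8,interpolation=cv2.INTER_CUBIC)[:, :400+390]
cv2.imwrite("pics/c0.png",a)
cv2.imwrite("pics/c1.png",cv2.resize(b,None,fx=3.7,fy=3.7,interpolation=cv2.INTER_CUBIC))
```

```text
(no output)
```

View pics/c0.png

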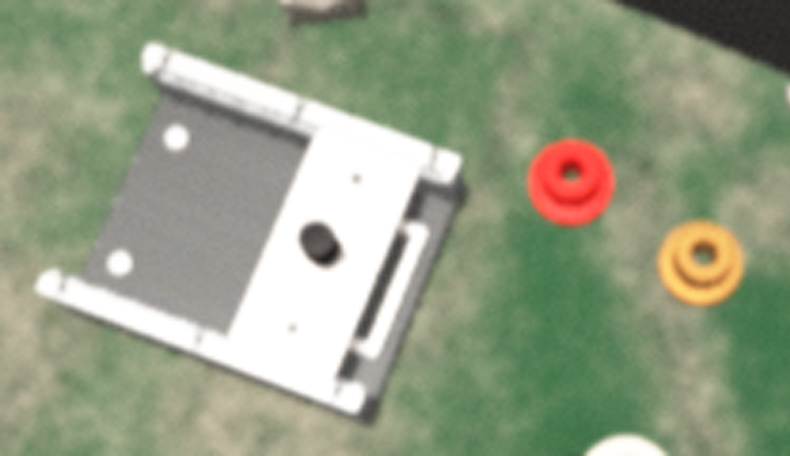

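View pics/c1.png

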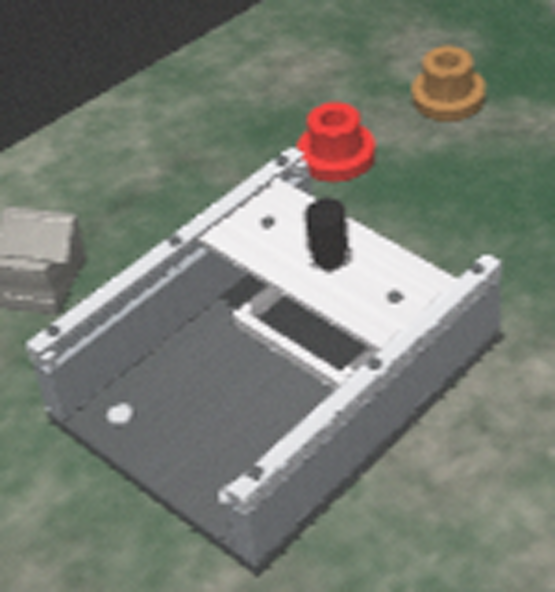

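The crops confirm the bronze bush, and the gate is closed with the nest's +y side to the left in the top view. Next I fit the nest pose and the bush position.

```bash
cat >> h.py <<'E'
from scipy.optimize import least_squares
def tri(pts):
    A=[];B=[]
    for c,p in pts:
        K,T=cal(c);R=T[:3,:3];o=-R.T@T[:3,3];d=R.T@np.linalg.solve(K,[p[0],p[1],1]);d/=np.linalg.norm(d)
        M=np.eye(3)-np.outer(d,d);A.append(M);B.append(M@o)
    return np.linalg.lstsq(np.vstack(A),np.hstack(B),rcond=None)[0]
E
python3 - <<'E'
from h import *
t=lambda u,v:(170+u/3.8,120+v/3.8); s=lambda u,v:(180+u/3.7,180+v/3.7)
obs=[("top",t(146,55),(68,138)),("top",t(460,166),(68,-48)),("top",t(40,284),(-68,138)),("top",t(368,403),(-68,-48)),
("side",s(36,353),(68,138)),("side",s(299,150),(68,-48)),("side",s(228,497),(-68,138)),("side",s(495,258),(-68,-48))]
def f(p,cams=("top","side")):
    o=[]
    for c,px,(x,y) in obs:
        if c not in cams: continue
        x/=1e3;y/=1e3
        X=[p[0]+x*np.cos(p[2])-y*np.sin(p[2]),p[1]+x*np.sin(p[2])+y*np.cos(p[2]),.06]
        o+=list(proj(c,X)-px)
    return o
for cs in (("top",),("side",),("top","side")):
    q=least_squares(f,[.53,.05,0],args=(cs,)); print(cs,q.x,np.round(q.fun,1))
print("knob top", tri([("top",t(316,240)),("side",s(325,207))]), ray("top",t(316,240),.0925),ray("side",s(325,207),.0925), "expect z .0925")
print("bush hole top",tri([("top",t(703,253)),("side",s(447,60))]),ray("top",t(703,253),.032),ray("side",s(447,60),.032))
for c in("top","side"):
    for n in("bronze_bush","gate"):
        r.grab_frame(c)
        for d in r.cut_out(c,n)[:3]:
            m=d["region"];v,u=np.nonzero(m);print(c,n,d["point"],d["confidence"],u.min(),u.max(),v.min(),v.max())
E
```

```text
('top',) [ 0.53693169  0.0525316  -0.18883986] [-0.3  0.7 -0.6  0.8  1.4 -0.5 -0.5 -0.9]
('side',) [ 0.53223128  0.05821803 -0.2063807 ] [-0.7 -0.4  0.7  0.7  0.7 -0.2 -0.7  0.1]
('top', 'side') [ 0.53512747  0.05494837 -0.196931  ] [-1.2  1.  -1.7  1.7 -0.  -0.4 -2.1 -0.1 -0.6 -1.6 -0.1 -0.5  1.2 -2.3
 -1.3 -1.7]
knob top [0.53591896 0.05562153 0.08904721] [0.53546255 0.0550755  0.0925    ] [0.53340279 0.05866393 0.0925    ] expect z .0925
bush hole top [ 0.57585613 -0.1487155   0.03005798] [ 0.57674255 -0.14820014  0.032     ] [ 0.57313461 -0.14656296  0.032     ]
top bronze_bush [355.3, 185.9] 0.78 343 364 178 199
top bronze_bush [322.8, 166.0] 0.57 311 330 157 177
top gate [256.5, 187.5] 0.82 231 279 154 218
side bronze_bush [301.7, 204.1] 0.65 290 310 192 213
side bronze_bush [270.8, 220.3] 0.55 261 280 209 228
side gate [265.6, 249.8] 0.73 235 301 229 273
```

>>> servo_tool(deltas=[{"spin": 1, "grip": 60}, {"spin": 1, "grip": 60}, {"spin": 1, "grip": 60}, {"spin": 1, "grip": 60}, {"spin": 1, "grip": 60}, {"spin": 0.95, "grip": 60}, {"dx": 0.19, "dy": -1, "grip": 60}, {"dx": 0.19, "dy": -1, "grip": 60}, {"dx": 0.19, "dy": -1, "grip": 60}, {"dx": 0.19, "dy": -1, "grip": 60}, {"dx": 0.19, "dy": -1, "grip": 60}, {"dx": 0.19, "dy": -1, "grip": 60}, {"dx": 0.19, "dy": -1, "grip": 60}, {"dx": 0.19, "dy": -1, "grip": 60}, {"dx": 0.19, "dy": -1, "grip": 60}, {"dx": 0.19, "dy": -1, "grip": 60}, {"dx": 0.19, "dy": -1, "grip": 60}, {"dx": 0.19, "dy": -1, "grip": 60}, {"grip": 60}, {"grip": 60}])

```text
validation failed for argument at $.de...
```

>>> servo_tool(deltas=[{"grip": 60, "dx": 0, "dy": 0, "dz": 0, "spin": 1}, {"grip": 60, "dx": 0, "dy": 0, "dz": 0, "spin": 1}, {"grip": 60, "dx": 0, "dy": 0, "dz": 0, "spin": 1}, {"grip": 60, "dx": 0, "dy": 0, "dz": 0, "spin": 1}, {"grip": 60, "dx": 0, "dy": 0, "dz": 0, "spin": 1}, {"grip": 60, "dx": 0, "dy": 0, "dz": 0, "spin": 0.95}, {"grip": 60, "dx": 0.19, "dy": -1, "dz": 0, "spin": 0}, {"grip": 60, "dx": 0.19, "dy": -1, "dz": 0, "spin": 0}, {"grip": 60, "dx": 0.19, "dy": -1, "dz": 0, "spin": 0}, {"grip": 60, "dx": 0.19, "dy": -1, "dz": 0, "spin": 0}, {"grip": 60, "dx": 0.19, "dy": -1, "dz": 0, "spin": 0}, {"grip": 60, "dx": 0.19, "dy": -1, "dz": 0, "spin": 0}, {"grip": 60, "dx": 0.19, "dy": -1, "dz": 0, "spin": 0}, {"grip": 60, "dx": 0.19, "dy": -1, "dz": 0, "spin": 0}, {"grip": 60, "dx": 0.19, "dy": -1, "dz": 0, "spin": 0}, {"grip": 60, "dx": 0.19, "dy": -1, "dz": 0, "spin": 0}, {"grip": 60, "dx": 0.19, "dy": -1, "dz": 0, "spin": 0}, {"grip": 60, "dx": 0.19, "dy": -1, "dz": 0, "spin": 0}, {"grip": 60, "dx": 0, "dy": 0, "dz": 0, "spin": 0}])

```text
time_s: 2.48
tool_pos: [0.4025, -0.2756, 0.2427]
tcp_rot: [0.996, -0.093, 0.001, -0.001]
contact_force: [0.5, 0.1, -0.3]
opening: 0.6
finger_force: 0.0
```

>>> servo_tool(deltas=[{"grip": 60, "dx": 0.186, "dy": -0.974, "dz": 0, "spin": 0.1}, {"grip": 60, "dx": 0.186, "dy": -0.974, "dz": 0, "spin": 0}, {"grip": 60, "dx": 0.186, "dy": -0.974, "dz": 0, "spin": 0}, {"grip": 60, "dx": 0.186, "dy": -0.974, "dz": 0, "spin": 0}, {"grip": 60, "dx": 0.186, "dy": -0.974, "dz": 0, "spin": 0}, {"grip": 60, "dx": 0.186, "dy": -0.974, "dz": 0, "spin": 0}, {"grip": 60, "dx": 0.186, "dy": -0.974, "dz": 0, "spin": 0}, {"grip": 60, "dx": 0.186, "dy": -0.974, "dz": 0, "spin": 0}, {"grip": 60, "dx": 0.186, "dy": -0.974, "dz": 0, "spin": 0}, {"grip": 60, "dx": 0.186, "dy": -0.974, "dz": 0, "spin": 0}, {"grip": 60, "dx": 0.186, "dy": -0.974, "dz": 0, "spin": 0}, {"grip": 60, "dx": 0.186, "dy": -0.974, "dz": 0, "spin": 0}, {"grip": 60, "dx": 0, "dy": 0, "dz": 0.85, "spin": 0}, {"grip": 60, "dx": 0, "dy": 0, "dz": 0.85, "spin": 0}, {"grip": 60, "dx": 0, "dy": 0, "dz": 0.85, "spin": 0}, {"grip": 60, "dx": 0, "dy": 0, "dz": 0.85, "spin": 0}, {"grip": 60, "dx": 0, "dy": 0, "dz": 0, "spin": 0}, {"grip": 60, "dx": 0, "dy": 0, "dz": 0, "spin": 0}])

```text
time_s: 3.98
tool_pos: [0.5359, 0.0475, 0.1397]
tcp_rot: [0.995, -0.103, -0.001, 0.0]
contact_force: [0.3, 0.0, 1.5]
opening: 0.601
finger_force: 0.0
```

Run:
```python
from h import *
a=save("top","t1");b=save("side","s1");p=r.get_state()["tool_pos"];print(p)
for c,i in(("top",a),("side",b)): print(c,proj(c,p),proj(c,[.5355,.0552,.089]))
x=cv2.resize(a[110:260,160:310],(400,400),interpolation=2);y=cv2.resize(b[150:300,190:340],(400,400),interpolation=2)
cv2.imwrite("pics/c2.png",np.hstack([x,y])[:,:,::-1])
```

```text
[0.53765837 0.04790445 0.14184183]
top [253.24133441 176.21673414] [253.36046921 183.5585951 ]
side [266.9388062  211.63340413] [267.9800523  235.84871237]
```

View pics/c2.png

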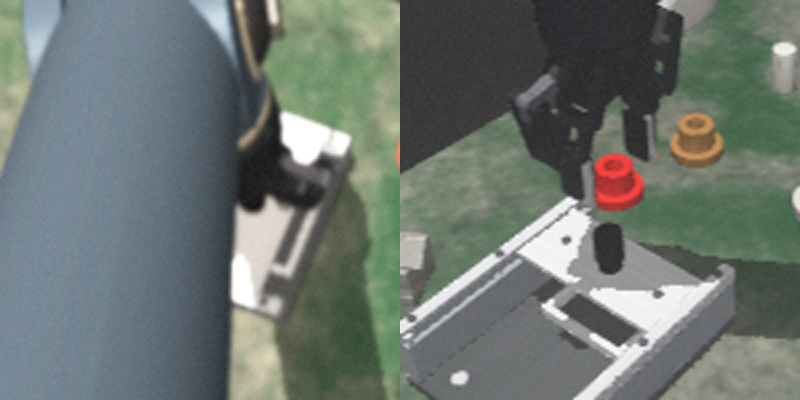

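The side view shows the fingers straddling the space right above the knob, along the nest's y. The TCP projects within 1 px of the knob's column, and only a 7 mm shift in y remains.

>>> servo_tool(deltas=[{"grip": 60, "dx": -0.08, "dy": -0.25, "dz": 0, "spin": 0}, {"grip": 60, "dx": 0, "dy": 0, "dz": 0.57, "spin": 0}, {"grip": 60, "dx": 0, "dy": 0, "dz": 0.57, "spin": 0}, {"grip": 60, "dx": 0, "dy": 0, "dz": 0.57, "spin": 0}, {"grip": 60, "dx": 0, "dy": 0, "dz": 0.57, "spin": 0}, {"grip": 60, "dx": 0, "dy": 0, "dz": 0, "spin": 0}, {"grip": 60, "dx": 0, "dy": 0, "dz": 0, "spin": 0}], newtons=25)

```text
time_s: 4.67
tool_pos: [0.5359, 0.0563, 0.0726]
tcp_rot: [0.995, -0.102, 0.0, -0.0]
contact_force: [0.4, -0.2, 0.7]
opening: 0.602
finger_force: 0.0
```

>>> servo_tool(deltas=[{"grip": 0, "dx": 0, "dy": 0, "dz": 0, "spin": 0}, {"grip": 0, "dx": 0, "dy": 0, "dz": 0, "spin": 0}, {"grip": 0, "dx": 0, "dy": 0, "dz": 0, "spin": 0}, {"grip": 0, "dx": 0, "dy": 0, "dz": 0, "spin": 0}, {"grip": 0, "dx": 0, "dy": 0, "dz": 0, "spin": 0}, {"grip": 0, "dx": 0, "dy": 0, "dz": 0, "spin": 0}, {"grip": 0, "dx": 0, "dy": 0, "dz": 0, "spin": 0}, {"grip": 0, "dx": 0, "dy": 0, "dz": 0, "spin": 0}])

```text
time_s: 5.33
tool_pos: [0.5368, 0.0562, 0.0736]
tcp_rot: [0.995, -0.102, 0.002, -0.0]
contact_force: [-1.1, 0.1, 6.8]
opening: 0.242
finger_force: 24.5
```

>>> servo_tool(deltas=[{"grip": 0, "dx": 0, "dy": -0.3, "dz": 0, "spin": 0}, {"grip": 0, "dx": 0, "dy": -0.4, "dz": 0, "spin": 0}, {"grip": 0, "dx": 0, "dy": -0.4, "dz": 0, "spin": 0}, {"grip": 0, "dx": 0, "dy": -0.4, "dz": 0, "spin": 0}, {"grip": 0, "dx": 0, "dy": -0.4, "dz": 0, "spin": 0}, {"grip": 0, "dx": 0, "dy": -0.4, "dz": 0, "spin": 0}, {"grip": 0, "dx": 0, "dy": -0.4, "dz": 0, "spin": 0}, {"grip": 0, "dx": 0, "dy": -0.4, "dz": 0, "spin": 0}, {"grip": 0, "dx": 0, "dy": -0.23, "dz": 0, "spin": 0}, {"grip": 0, "dx": 0, "dy": 0, "dz": 0, "spin": 0}, {"grip": 0, "dx": 0, "dy": 0, "dz": 0, "spin": 0}])

```text
time_s: 6.25
tool_pos: [0.5567, 0.1541, 0.0736]
tcp_rot: [0.995, -0.102, 0.001, -0.0]
contact_force: [-1.1, -0.6, 8.3]
opening: 0.246
finger_force: 25.0
```

>>> servo_tool(deltas=[{"grip": 0, "dx": 0, "dy": -0.07, "dz": 0, "spin": 0}, {"grip": 0, "dx": 0, "dy": -0.06, "dz": 0, "spin": 0}, {"grip": 0, "dx": 0, "dy": 0, "dz": 0, "spin": 0}])

```text
time_s: 6.5
tool_pos: [0.5567, 0.1542, 0.0735]
tcp_rot: [0.995, -0.103, -0.0, 0.003]
contact_force: [-4.5, -7.1, 12.3]
opening: 0.246
finger_force: 25.6
```

>>> servo_tool(deltas=[{"grip": 0, "dx": 0, "dy": 0.1, "dz": 0, "spin": 0}, {"grip": 55, "dx": 0, "dy": 0, "dz": 0, "spin": 0}, {"grip": 55, "dx": 0, "dy": 0, "dz": 0, "spin": 0}, {"grip": 55, "dx": 0, "dy": 0, "dz": 0, "spin": 0}, {"grip": 55, "dx": 0, "dy": 0, "dz": 0, "spin": 0}, {"grip": 55, "dx": 0, "dy": 0, "dz": 0, "spin": 0}, {"grip": 55, "dx": 0, "dy": 0, "dz": -0.5, "spin": 0}, {"grip": 55, "dx": 0, "dy": 0, "dz": -1, "spin": 0}, {"grip": 55, "dx": 0, "dy": 0, "dz": -1, "spin": 0}, {"grip": 55, "dx": 0, "dy": 0, "dz": -1, "spin": 0}])

```text
time_s: 7.33
tool_pos: [0.5557, 0.1545, 0.1777]
tcp_rot: [0.995, -0.102, -0.001, 0.0]
contact_force: [-0.2, -0.1, -0.5]
opening: 0.552
finger_force: 0.0
```

>>> servo_tool(deltas=[{"grip": 60, "dx": 0.259, "dy": 0.977, "dz": 0, "spin": 0}, {"grip": 60, "dx": 0.259, "dy": 0.977, "dz": 0, "spin": 0}, {"grip": 60, "dx": 0.259, "dy": 0.977, "dz": 0, "spin": 0}, {"grip": 60, "dx": 0.259, "dy": 0.977, "dz": 0, "spin": 0}, {"grip": 60, "dx": 0.259, "dy": 0.977, "dz": 0, "spin": 0}, {"grip": 60, "dx": 0.259, "dy": 0.977, "dz": 0, "spin": 0}, {"grip": 60, "dx": 0.259, "dy": 0.977, "dz": 0, "spin": 0}, {"grip": 60, "dx": 0.259, "dy": 0.977, "dz": 0, "spin": 0}, {"grip": 60, "dx": 0.259, "dy": 0.977, "dz": 0, "spin": 0}, {"grip": 60, "dx": 0.259, "dy": 0.977, "dz": 0, "spin": 0}, {"grip": 60, "dx": 0, "dy": 0, "dz": 0.9, "spin": 0}, {"grip": 60, "dx": 0, "dy": 0, "dz": 0.9, "spin": 0}, {"grip": 60, "dx": 0, "dy": 0, "dz": 0.9, "spin": 0}, {"grip": 60, "dx": 0, "dy": 0, "dz": 0, "spin": 0}, {"grip": 60, "dx": 0, "dy": 0, "dz": 0, "spin": 0}])

```text
time_s: 8.58
tool_pos: [0.5716, -0.148, 0.0948]
tcp_rot: [0.995, -0.102, -0.002, -0.0]
contact_force: [-0.2, -0.9, 0.6]
opening: 0.598
finger_force: 0.0
```

Run:
```python
from h import *
a=save("top","t3");b=save("side","s3");p=r.get_state()["tool_pos"];print(p)
for c in("top","side"): print(c,proj(c,p),proj(c,[.576,-.1485,.032]))
x=cv2.resize(a[110:260,180:380],(533,400),interpolation=2);y=cv2.resize(b[130:330,190:323],(266,400),interpolation=2)
cv2.imwrite("pics/c3.png",np.hstack([x,y])[:,:,::-1])
```

```text
[ 0.57368307 -0.14826648  0.09735407]
top [357.47659192 180.26278287] [355.08876125 186.93603889]
side [300.27713524 172.70767848] [300.11659997 195.44602103]
```

View pics/c3.png

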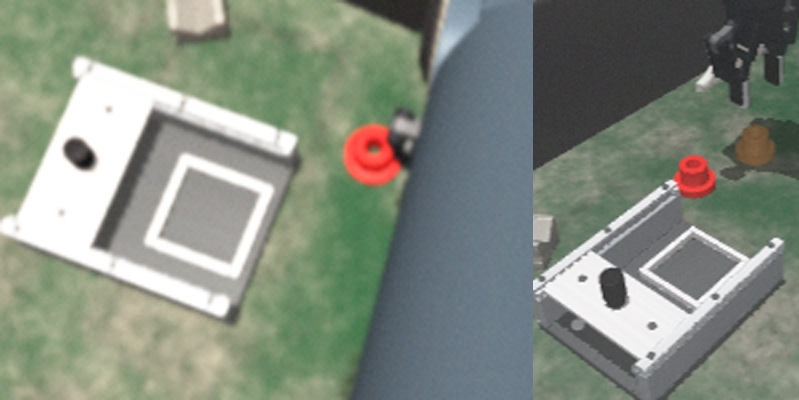

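The top view shows the gate fully open with the pocket clear, centred near pixel (259,191). In the side view the fingers straddle the bronze bush. I go down and grip its neck.

>>> servo_tool(deltas=[{"grip": 55, "dx": 0.11, "dy": 0, "dz": 0.3, "spin": 0}, {"grip": 55, "dx": 0, "dy": 0, "dz": 0.6, "spin": 0}, {"grip": 55, "dx": 0, "dy": 0, "dz": 0.6, "spin": 0}, {"grip": 55, "dx": 0, "dy": 0, "dz": 0.5, "spin": 0}, {"grip": 55, "dx": 0, "dy": 0, "dz": 0.3, "spin": 0}, {"grip": 55, "dx": 0, "dy": 0, "dz": 0, "spin": 0}, {"grip": 55, "dx": 0, "dy": 0, "dz": 0, "spin": 0}])

```text
time_s: 9.27
tool_pos: [0.5763, -0.149, 0.0273]
tcp_rot: [0.995, -0.102, 0.0, 0.0]
contact_force: [0.2, 0.2, 0.0]
opening: 0.552
finger_force: 0.0
```

Run:
```python
from h import *
t=lambda u,v:(180+u/2.667,110+v/2.667); s=lambda u,v:(190+(u-533)/2,130+v/2)
print("pocket",tri([("top",t(210,216)),("side",s(695,265))]),ray("top",t(210,216),.02),ray("side",s(695,265),.02))
print(r.get_state()["tool_pos"])
```

```text
pocket [0.53636828 0.0543481  0.01599362] [0.53653896 0.05401786 0.02      ] [0.53307911 0.05734818 0.02      ]
[ 0.5762916  -0.14904787  0.02732773]
```

>>> servo_tool(deltas=[{"grip": 0, "dx": 0, "dy": 0, "dz": 0, "spin": 0}, {"grip": 0, "dx": 0, "dy": 0, "dz": 0, "spin": 0}, {"grip": 0, "dx": 0, "dy": 0, "dz": 0, "spin": 0}, {"grip": 0, "dx": 0, "dy": 0, "dz": 0, "spin": 0}, {"grip": 0, "dx": 0, "dy": 0, "dz": 0, "spin": 0}, {"grip": 0, "dx": 0, "dy": 0, "dz": 0, "spin": 0}, {"grip": 0, "dx": 0, "dy": 0, "dz": -0.1, "spin": 0}, {"grip": 0, "dx": 0, "dy": 0, "dz": -0.4, "spin": 0}, {"grip": 0, "dx": 0, "dy": 0, "dz": -0.8, "spin": 0}, {"grip": 0, "dx": 0, "dy": 0, "dz": -0.8, "spin": 0}, {"grip": 0, "dx": 0, "dy": 0, "dz": -0.8, "spin": 0}, {"grip": 0, "dx": 0, "dy": 0, "dz": -0.7, "spin": 0}, {"grip": 0, "dx": 0, "dy": 0, "dz": 0, "spin": 0}, {"grip": 0, "dx": 0, "dy": 0, "dz": 0, "spin": 0}], newtons=30)

```text
time_s: 10.43
tool_pos: [0.5762, -0.1493, 0.1365]
tcp_rot: [0.995, -0.103, 0.001, 0.0]
contact_force: [0.2, -0.3, -2.2]
opening: 0.357
finger_force: 30.0
```

>>> servo_tool(deltas=[{"grip": 0, "dx": -0.2, "dy": -0.4, "dz": 0, "spin": 0}, {"grip": 0, "dx": -0.328, "dy": -0.805, "dz": 0, "spin": 0}, {"grip": 0, "dx": -0.328, "dy": -0.805, "dz": 0, "spin": 0}, {"grip": 0, "dx": -0.328, "dy": -0.805, "dz": 0, "spin": 0}, {"grip": 0, "dx": -0.328, "dy": -0.805, "dz": 0, "spin": 0}, {"grip": 0, "dx": -0.328, "dy": -0.805, "dz": 0, "spin": 0}, {"grip": 0, "dx": -0.328, "dy": -0.805, "dz": 0, "spin": 0}, {"grip": 0, "dx": -0.328, "dy": -0.805, "dz": 0, "spin": 0}, {"grip": 0, "dx": -0.128, "dy": -0.405, "dz": 0, "spin": 0}, {"grip": 0, "dx": 0, "dy": 0, "dz": 0, "spin": 0}, {"grip": 0, "dx": 0, "dy": 0, "dz": 0, "spin": 0}])

```text
time_s: 11.35
tool_pos: [0.5365, 0.0572, 0.1336]
tcp_rot: [0.995, -0.101, -0.001, 0.0]
contact_force: [-0.0, -0.2, -1.9]
opening: 0.358
finger_force: 30.0
```

Run:
```python
from h import *
b=save("side","s4");p=r.get_state()["tool_pos"];print(p,proj("side",p),proj("side",[.5365,.0555,.02]))
cv2.imwrite("pics/c4.png",cv2.resize(b[130:330,180:340],(480,600),interpolation=2)[:,:,::-1])
```

```text
[0.53700546 0.05581031 0.13382221] [265.29283922 217.6380664 ] [270.00023232 261.32968138]
```

View pics/c4.png

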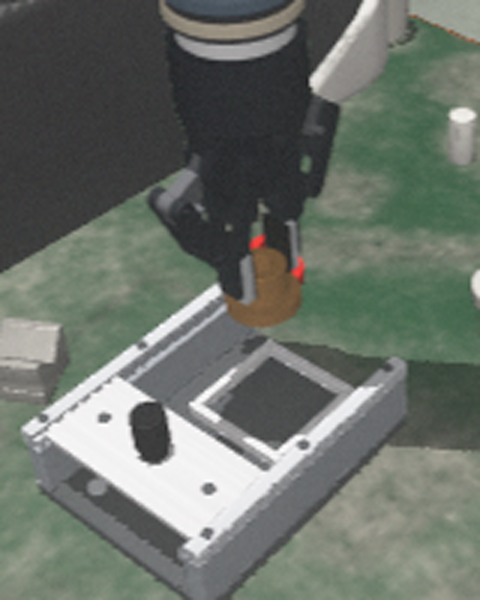

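The bush is held upright over the pocket, whose centre is at about (270,262). I lower it.

>>> servo_tool(deltas=[{"grip": 0, "dx": 0, "dy": 0, "dz": 0.4, "spin": 0}, {"grip": 0, "dx": 0, "dy": 0, "dz": 0.6, "spin": 0}, {"grip": 0, "dx": 0, "dy": 0, "dz": 0.6, "spin": 0}, {"grip": 0, "dx": 0, "dy": 0, "dz": 0.6, "spin": 0}, {"grip": 0, "dx": 0, "dy": 0, "dz": 0.5, "spin": 0}, {"grip": 0, "dx": 0, "dy": 0, "dz": 0.3, "spin": 0}, {"grip": 0, "dx": 0, "dy": 0, "dz": 0.1, "spin": 0}, {"grip": 0, "dx": 0, "dy": 0, "dz": 0.06, "spin": 0}, {"grip": 0, "dx": 0, "dy": 0, "dz": 0, "spin": 0}, {"grip": 0, "dx": 0, "dy": 0, "dz": 0, "spin": 0}])

```text
time_s: 12.23
tool_pos: [0.5386, 0.056, 0.0408]
tcp_rot: [0.995, -0.103, 0.001, -0.0]
contact_force: [-0.1, -0.3, -1.3]
opening: 0.359
finger_force: 30.0
```

>>> servo_tool(deltas=[{"grip": 0, "dx": -0.04, "dy": 0, "dz": 0.06, "spin": 0}, {"grip": 0, "dx": 0, "dy": 0, "dz": 0.04, "spin": 0}, {"grip": 0, "dx": 0, "dy": 0, "dz": 0.03, "spin": 0}, {"grip": 0, "dx": 0, "dy": 0, "dz": 0, "spin": 0}, {"grip": 0, "dx": 0, "dy": 0, "dz": 0, "spin": 0}])

```text
time_s: 12.65
tool_pos: [0.5373, 0.0565, 0.0383]
tcp_rot: [0.995, -0.102, 0.001, 0.0]
contact_force: [-3.9, -0.7, 12.5]
opening: 0.353
finger_force: 31.2
```

>>> servo_tool(deltas=[{"grip": 0, "dx": 0, "dy": 0, "dz": -0.03, "spin": 0}, {"grip": 58, "dx": 0, "dy": 0, "dz": 0, "spin": 0}, {"grip": 58, "dx": 0, "dy": 0, "dz": 0, "spin": 0}, {"grip": 58, "dx": 0, "dy": 0, "dz": 0, "spin": 0}, {"grip": 58, "dx": 0, "dy": 0, "dz": 0, "spin": 0}, {"grip": 58, "dx": 0, "dy": 0, "dz": 0, "spin": 0}, {"grip": 58, "dx": 0, "dy": 0, "dz": -0.2, "spin": 0}, {"grip": 58, "dx": 0, "dy": 0, "dz": -0.6, "spin": 0}, {"grip": 58, "dx": 0, "dy": 0, "dz": -1, "spin": 0}, {"grip": 58, "dx": 0, "dy": 0, "dz": -1, "spin": 0}, {"grip": 58, "dx": 0, "dy": 0, "dz": -1, "spin": 0}, {"grip": 58, "dx": 0, "dy": -0.6, "dz": 0, "spin": 0}, {"grip": 58, "dx": 0, "dy": -0.8, "dz": 0, "spin": 0}, {"grip": 58, "dx": 0, "dy": -0.8, "dz": 0, "spin": 0}, {"grip": 58, "dx": 0, "dy": -0.8, "dz": 0, "spin": 0}, {"grip": 58, "dx": 0, "dy": -0.3, "dz": 0, "spin": 0}, {"grip": 58, "dx": 0, "dy": 0, "dz": 0, "spin": 0}, {"grip": 58, "dx": 0, "dy": 0, "dz": 0, "spin": 0}])

```text
time_s: 14.15
tool_pos: [0.5567, 0.1526, 0.151]
tcp_rot: [0.995, -0.102, -0.0, 0.001]
contact_force: [0.1, 0.0, 0.0]
opening: 0.577
finger_force: 0.0
```

Run:
```python
from h import *
a=save("top","t5");b=save("side","s5");p=r.get_state()["tool_pos"];print(p)
x=cv2.resize(a[130:250,190:310],(400,400),interpolation=2);y=cv2.resize(b[180:330,185:335],(400,400),interpolation=2)
cv2.imwrite("pics/c5.png",np.hstack([x,y])[:,:,::-1])
```

```text
[0.55686742 0.15111243 0.150895  ]
```

View pics/c5.png

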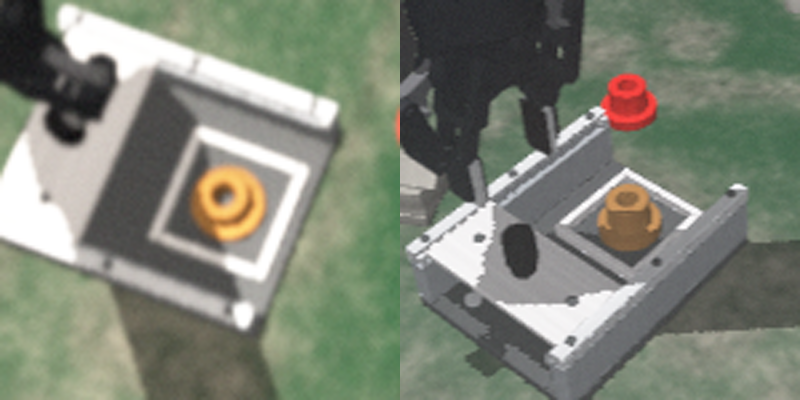

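The bush stands upright, flange down, inside the pocket rim. Now I grip the knob to close the gate.

>>> servo_tool(deltas=[{"grip": 58, "dx": 0, "dy": -0.07, "dz": 0.5, "spin": 0}, {"grip": 58, "dx": 0, "dy": 0, "dz": 0.6, "spin": 0}, {"grip": 58, "dx": 0, "dy": 0, "dz": 0.6, "spin": 0}, {"grip": 58, "dx": 0, "dy": 0, "dz": 0.6, "spin": 0}, {"grip": 58, "dx": 0, "dy": 0, "dz": 0.3, "spin": 0}, {"grip": 58, "dx": 0, "dy": 0, "dz": 0, "spin": 0}, {"grip": 0, "dx": 0, "dy": 0, "dz": 0, "spin": 0}, {"grip": 0, "dx": 0, "dy": 0, "dz": 0, "spin": 0}, {"grip": 0, "dx": 0, "dy": 0, "dz": 0, "spin": 0}, {"grip": 0, "dx": 0, "dy": 0, "dz": 0, "spin": 0}, {"grip": 0, "dx": 0, "dy": 0, "dz": 0, "spin": 0}, {"grip": 0, "dx": 0, "dy": 0, "dz": 0, "spin": 0}, {"grip": 0, "dx": 0, "dy": 0, "dz": 0, "spin": 0}], newtons=25)

```text
time_s: 15.33
tool_pos: [0.558, 0.1539, 0.0743]
tcp_rot: [0.995, -0.103, 0.001, 0.001]
contact_force: [-2.1, -4.5, 6.2]
opening: 0.247
finger_force: 24.9
```

>>> servo_tool(deltas=[{"grip": 0, "dx": 0, "dy": 0.3, "dz": 0, "spin": 0}, {"grip": 0, "dx": 0, "dy": 0.4, "dz": 0, "spin": 0}, {"grip": 0, "dx": 0, "dy": 0.4, "dz": 0, "spin": 0}, {"grip": 0, "dx": 0, "dy": 0.4, "dz": 0, "spin": 0}, {"grip": 0, "dx": 0, "dy": 0.4, "dz": 0, "spin": 0}, {"grip": 0, "dx": 0, "dy": 0.4, "dz": 0, "spin": 0}, {"grip": 0, "dx": 0, "dy": 0.4, "dz": 0, "spin": 0}, {"grip": 0, "dx": 0, "dy": 0.4, "dz": 0, "spin": 0}, {"grip": 0, "dx": 0, "dy": 0.23, "dz": 0, "spin": 0}, {"grip": 0, "dx": 0, "dy": 0.05, "dz": 0, "spin": 0}, {"grip": 0, "dx": 0, "dy": 0, "dz": 0, "spin": 0}])

```text
time_s: 16.25
tool_pos: [0.5381, 0.0558, 0.0743]
tcp_rot: [0.995, -0.103, 0.002, -0.001]
contact_force: [2.9, 1.2, 5.9]
opening: 0.245
finger_force: 25.9
```

>>> servo_tool(deltas=[{"grip": 0, "dx": 0, "dy": 0.07, "dz": 0, "spin": 0}, {"grip": 0, "dx": 0, "dy": 0.06, "dz": 0, "spin": 0}, {"grip": 0, "dx": 0, "dy": 0, "dz": 0, "spin": 0}])

```text
time_s: 16.5
tool_pos: [0.5381, 0.0557, 0.0743]
tcp_rot: [0.995, -0.102, 0.003, -0.003]
contact_force: [3.5, 8.6, 3.9]
opening: 0.245
finger_force: 25.8
```

>>> servo_tool(deltas=[{"grip": 0, "dx": 0, "dy": -0.06, "dz": 0, "spin": 0}, {"grip": 58, "dx": 0, "dy": 0, "dz": 0, "spin": 0}, {"grip": 58, "dx": 0, "dy": 0, "dz": 0, "spin": 0}, {"grip": 58, "dx": 0, "dy": 0, "dz": 0, "spin": 0}, {"grip": 58, "dx": 0, "dy": 0, "dz": 0, "spin": 0}, {"grip": 58, "dx": 0, "dy": 0, "dz": 0, "spin": 0}, {"grip": 58, "dx": 0, "dy": 0, "dz": -0.3, "spin": 0}, {"grip": 58, "dx": 0, "dy": 0, "dz": -0.8, "spin": 0}, {"grip": 58, "dx": 0, "dy": 0, "dz": -1, "spin": 0}, {"grip": 58, "dx": 0, "dy": 0, "dz": -1, "spin": 0}, {"grip": 58, "dx": 0, "dy": 0, "dz": -1, "spin": 0}, {"grip": 58, "dx": 0, "dy": 1, "dz": 0, "spin": 0}, {"grip": 58, "dx": 0, "dy": 1, "dz": 0, "spin": 0}, {"grip": 58, "dx": 0, "dy": 1, "dz": 0, "spin": 0}, {"grip": 58, "dx": 0, "dy": 1, "dz": 0, "spin": 0}, {"grip": 58, "dx": 0, "dy": 1, "dz": 0, "spin": 0}, {"grip": 58, "dx": 0, "dy": 1, "dz": 0, "spin": 0}, {"grip": 58, "dx": 0, "dy": 0, "dz": 0, "spin": 0}, {"grip": 58, "dx": 0, "dy": 0, "dz": 0, "spin": 0}])

```text
time_s: 18.08
tool_pos: [0.4991, -0.1243, 0.1966]
tcp_rot: [0.995, -0.105, 0.0, 0.0]
contact_force: [0.3, 1.2, 0.0]
opening: 0.578
finger_force: 0.0
```

Run:
```python
from h import *
a=save("top","t6");b=save("side","s6")
x=cv2.resize(a[130:250,190:310],(400,400),interpolation=2);y=cv2.resize(b[180:330,185:335],(400,400),interpolation=2)
cv2.imwrite("pics/c6.png",np.hstack([x,y])[:,:,::-1])
# gate shift vs first side image, knob/gate patch
o=cv2.imread("pics/s0.png",0);n=cv2.imread("pics/s6.png",0)
m=cv2.matchTemplate(n[215:275,230:310],o[230:256,258:278],cv2.TM_CCOEFF_NORMED);print(cv2.minMaxLoc(m)[1::2],"same place = (28,15)")
```

```text
(0.9683001637458801, (29, 15)) same place = (28,15)
```

View pics/c6.png

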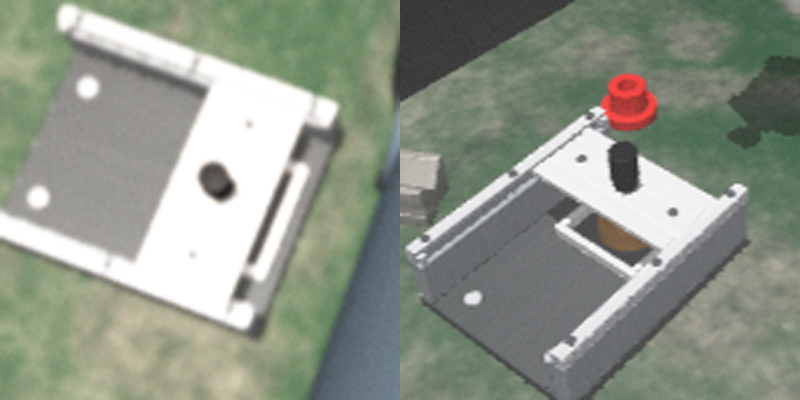

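The gate is home with the bush beneath it, and nothing is being touched. I hand in.

```bash
python3 -c "
from bench import r
print(r.hand_in())"
```

```text
the job is handed in; nothing more can be done
None
```

The bronze bush is upright, flange down, in the pocket; the gate was opened to its stop and slid fully home over it, everything is released, and I handed the job in at about 18 s (no verdict came back).

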